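# Make up two bearing kits at the part-marking bench

## Task

Make up the two kits from the stock on the bench. Blue tray: stand the silver bracket in the large pocket, and the brass bush and the red knob in the small pockets, one in each. Green tray: stand the black bracket in the large pocket and the steel bush in the small one; every part stands upright on its pocket's floor, and the blue bush and the hand scanner stay where they are.

Things in the scene. Friction and masses are not known exactly. Their poses are not given: they have to be found in the camera images.
- silver_bracket_mid (a point): Bare silver aluminium cast bearing bracket, loose, standing on its foot, about 0.16 kg. Foot 56 (x) x 44 (y) x 6 mm high; above it a web 36 (x) x 22 (y) mm with a round boss (axis along y, also 22 mm thick) on top, 60 mm tall in all. Grip it across the 22 mm thick web (along its y). The point is its centre, 30 mm above its underside; z up.
- black_bracket_mid (a point): Black-coated cast bearing bracket, loose, standing on its foot, about 0.16 kg. Foot 56 (x) x 44 (y) x 6 mm high; above it a web 36 (x) x 22 (y) mm with a round boss (axis along y, also 22 mm thick) on top, 60 mm tall in all. Grip it across the 22 mm thick web (along its y). The point is its centre, 30 mm above its underside; z up.
- brass_bush_mid (a point): Golden brass flanged bush, loose, standing on its flange, about 0.25 kg. A plain cylinder 32 mm in diameter and 60 mm tall, with a flange 44 mm in diameter and 6 mm high at the bottom and a dark bore in its top. The point is its centre, 30 mm above its underside; z up.
- steel_bush_mid (a point): Grey steel flanged bush, loose, standing on its flange, about 0.25 kg. A plain cylinder 32 mm in diameter and 60 mm tall, with a flange 44 mm in diameter and 6 mm high at the bottom and a dark bore in its top. The point is its centre, 30 mm above its underside; z up.
- red_knob_mid (a point): Red plastic clamping knob, loose, standing on its steel foot, about 0.08 kg. Foot 40 mm in diameter and 6 mm high, red stem 32 mm in diameter, red head from 48 to 60 mm height that widens to 42 mm in diameter; 60 mm tall in all. Grip it by the stem. The point is its centre, 30 mm above its underside; z up.
- blue_tray: Kit tray, blue ribs, grey floor, 92 (x) x 228 (y) mm, with a large pocket 84 x 84 mm centred at y = -68 mm and two small ones 84 (x) x 64 (y) mm at y = +10 and +78 mm (x = 0). Floor 3 mm thick, ribs 4 mm wide with tops 7 mm above the bench; fixed. Origin: centre of the underside; z up, row along y. Parts stand with centres 33 mm above the bench. Setting down with fingers closing along x spares the neighbours.
- green_tray: Kit tray, green ribs, grey floor, 92 (x) x 160 (y) mm, with a large pocket 84 x 84 mm centred at y = -34 mm and a small one 84 (x) x 64 (y) mm at y = +44 mm (x = 0). Floor 3 mm thick, ribs 4 mm wide with tops 7 mm above the bench; fixed. Origin: centre of the underside; z up, row along y. Parts stand with centres 33 mm above the bench. Setting down with fingers closing along x spares the neighbours.
- blue_bush_mid (a point): Blue plastic flanged bush, loose, standing on its flange, about 0.08 kg. A plain cylinder 32 mm in diameter and 60 mm tall, with a flange 44 mm in diameter and 6 mm high at the bottom and a dark bore in its top. The point is its centre, 30 mm above its underside; z up. It belongs to no kit: leave it where it is.
- scanner_mid (a point): Grey and yellow hand-held code reader lying on its side at the right of the bench, loose, about 0.35 kg; head 120 x 66 x 60 mm high with a red window, handle about 100 mm long towards its -y. Leave it where it is. The point is the centre of the head, 30 mm above the bench.
Things that resemble listed ones, but are neither listed nor needed, are in the scene too. What is shaped like the part that bears silver_bracket_mid but turquoise is not meant.

How it is judged (in metres and radians):
At the end, for the whole second after the job is handed in: All five parts stand upright (0.08 rad) and still on the floor of their own pockets as asked (height within 3 mm; centre within 24 mm of the pocket's centre across the tray; along it 21 mm for brackets, 13 mm for round parts); brass bush and red knob either way round (x of silver_bracket_mid in the frame of blue_tray between -0.024 and 0.024 m and y of silver_bracket_mid in the frame of blue_tray between -0.089 and -0.047 m and z of silver_bracket_mid in the frame of blue_tray between 0.03 and 0.036 m and angle between each of silver_bracket_mid, black_bracket_mid, steel_bush_mid's own z axis and vertical below 0.08 rad and linear speed of each of silver_bracket, black_bracket, steel_bush below 0.02 m/s and x of black_bracket_mid in the frame of green_tray between -0.024 and 0.024 m and y of black_bracket_mid in the frame of green_tray between -0.055 and -0.013 m and z of black_bracket_mid in the frame of green_tray between 0.03 and 0.036 m and x of steel_bush_mid in the frame of green_tray between -0.024 and 0.024 m and y of steel_bush_mid in the frame of green_tray between 0.031 and 0.057 m and z of steel_bush_mid in the frame of green_tray between 0.03 and 0.036 m and (((x of brass_bush_mid in the frame of blue_tray between -0.024 and 0.024 m and y of brass_bush_mid in the frame of blue_tray between -0.003 and 0.023 m and z of brass_bush_mid in the frame of blue_tray between 0.03 and 0.036 m and angle between brass_bush_mid's own z axis and vertical below 0.08 rad and linear speed of brass_bush below 0.02 m/s) and (x of red_knob_mid in the frame of blue_tray between -0.024 and 0.024 m and y of red_knob_mid in the frame of blue_tray between 0.065 and 0.091 m and z of red_knob_mid in the frame of blue_tray between 0.03 and 0.036 m and angle between red_knob_mid's own z axis and vertical below 0.08 rad and linear speed of red_knob below 0.02 m/s)) or ((x of brass_bush_mid in the frame of blue_tray between -0.024 and 0.024 m and y of brass_bush_mid in the frame of blue_tray between 0.065 and 0.091 m and z of brass_bush_mid in the frame of blue_tray between 0.03 and 0.036 m and angle between brass_bush_mid's own z axis and vertical below 0.08 rad and linear speed of brass_bush below 0.02 m/s) and (x of red_knob_mid in the frame of blue_tray between -0.024 and 0.024 m and y of red_knob_mid in the frame of blue_tray between -0.003 and 0.023 m and z of red_knob_mid in the frame of blue_tray between 0.03 and 0.036 m and angle between red_knob_mid's own z axis and vertical below 0.08 rad and linear speed of red_knob below 0.02 m/s)))); the robot touches nothing.
It fails at once if the blue bush is moved by more than 25 mm or knocked over (distance of blue_bush_mid from where it was at the start of the episode above 0.025 m or angle between blue_bush_mid's own z axis and vertical above 0.5 rad).
It fails at once if the hand scanner is moved by more than 30 mm (distance of scanner_mid from where it was at the start of the episode above 0.03 m).
It also fails if it takes over 131 s, if anything falls off the work surface, if the arm or the gripper's body presses on something with over 40 N, if the wrist force passes 120 N, or if a joint passes its speed limit or range.

## Robot

A 6-joint arm with a two-finger parallel gripper is mounted at the origin on the work surface. World frame = base frame: x ahead of the robot, y to its left, z up, the work surface at z = 0. Lengths are in mm, angles in rad, forces in N, time in s.
With the tool pointing down it reaches from about 275 to 825 mm from the base axis. Payload 4.9 kg.
Tool frame: the origin (TCP) lies at the very end of the fingers, on their centre line; the grasp point (between the pads) lies 19 mm behind it; z points along the fingers, y is the line along which they close (so a half turn about z gives the same grasp; the last joint's range is limited). The gripper opens to 85 mm and grips with 20 to 120 N. Pads are 22 mm wide; open, the fingers measure 114 mm over their backs; the gripper's body (76 mm by 85 mm) begins 54 mm behind the grasp point. The pads swing forward as they close: fully open they stand 13 mm farther back than shut.
Start: joints at [-1.478, 0.326, -0.193, 1.052, 0, 1.437], TCP at [123.684, -535.93, 231.281] pointing down, gripper open.
Joint ranges: [-2.65, 2.65], [-0.97, 1.79], [-1.3, 1.35], [-1.93, 2.1], [-1.47, 1.37], [-3.14, 3.14]. Speed limits (rad/s): [2.57, 2.57, 3.14, 3.14, 3.14, 3.14].

## Interface

Orientations are given as [roll, pitch, yaw] about the fixed x, y, z axes, in that order (R = Rz(yaw) Ry(pitch) Rx(roll)).
In Python, from bench import bot, solve_ik, imaging gives the robot as it stands. Calls block until the motion is done:
- bot.move_ptp(position, orientation): joint-space move of the TCP to a pose.
- bot.movel(position, rot=None, max_speed=150, threshold=None): straight line of the TCP; rot=None keeps the orientation; max_speed is the mean speed in mm/s. With threshold (N) it stops when the force on the tool has changed by that much, and returns True; else False.
- bot.move_j(angles): joint-space move.
- bot.grip(opening, effort=None): opening from 0.0 (shut) to 1.0 (fully open); effort is the grip in N (None keeps the last); returns when the fingers have stopped.
- bot.dwell(seconds).
- solve_ik(position, orientation): joint angles nearest the present ones, or None.
- bot.get_state(): the state.
- imaging.capture(name): name is "scene" or "side" or "wrist"; returns the picture (480x640x3 uint8, blue, green, red); there is no depth.
- imaging.camera_model(name): a dict with "K" (3x3 intrinsics, pixels), "k1" (the pictures are not rectified: a ray, as slopes to the right and down, at radius r is drawn at 1 + k1 r^2 times it, then the intrinsics apply), "position" and "rotation" of the camera in the world. Camera axes: x right, y up, looking along -z (the intrinsics and any distortion apply to the point x, -y, -z); pixel columns grow to the right and rows downward; lengths in mm; the calibration is good to about 2 mm. A picture is of the moment at which its call begins: read the wrist's pose just before it. camera_model takes no time and is no camera call; for the wrist camera it gives the pose at the moment of the call.
A pose or a line that the arm cannot do raises bot.IKError and nothing moves.
- bot.sign_off(): hands the job in; it is judged then, once.
The state is a dict: "t": time; "qpos": joint angles; "joint_velocities": joint speeds; "effort": joint torques, N m; "tcp_pos": TCP position; "orientation": TCP orientation; "contact_force": force on the tool from outside, world axes, zero at the start; "wrist_torque": the same for the moment, N m; "opening": opening from 0.0 (shut) to 1.0 (fully open); "gripper_force": force on a finger pad.
Only numpy, scipy, OpenCV 4.12 (cv2) and the standard library are available. Lean on these libraries where they do the work, as an engineer would, in place of code of your own. Each camera call takes 0.05 s, during which the arm holds its last target. There are 200 camera calls.

## Working session

There is one attempt and no reset: what is moved stays moved. The work goes in short steps, each a Python script; the robot and the scene stay as the last script left them, time stands still between calls to the robot, and variables do not carry over. Pictures are saved under pics/ and viewed, at most 14 in all, crops included, and the job is handed in when it is done.

```bash
ls; mkdir -p pics; python3 - <<'E'
from bench import bot, imaging
import cv2
for n in ("scene","side"):
    im=imaging.capture(n); cv2.imwrite(f"pics/{n}0.png",im)
    print(n,imaging.camera_model(n))
print(bot.get_state())
E
```

```text
pics
scene {'K': array([[606.06734657,   0.        , 310.21831611],
       [  0.        , 606.06734657, 238.75915875],
       [  0.        ,   0.        ,   1.        ]]), 'k1': -0.21015577049307138, 'position': array([1213.21716448, -658.71975033,  897.05646284]), 'rotation': array([0.86062022, 0.00621317, 0.81841635])}
side {'K': array([[513.79101432,   0.        , 308.54431541],
       [  0.        , 513.79101432, 235.41662238],
       [  0.        ,   0.        ,   1.        ]]), 'k1': -0.14688373334542815, 'position': array([ 46.95908199, 927.14412271, 686.04421144]), 'rotation': array([ 1.00629528e+00,  4.83889471e-04, -2.67786292e+00])}
{'t': 0.1, 'qpos': array([-1.47816691e+00,  3.26887579e-01, -1.93501802e-01,  1.05201499e+00,
        1.19261565e-05,  1.43659036e+00]), 'joint_velocities': array([-0.00014817,  0.00029478,  0.00347973, -0.00012276,  0.00158804,
       -0.0003602 ]), 'effort': array([-7.73538450e-04, -4.44241118e+01,  2.63036871e+01,  7.94324500e-03,
       -1.60977520e-04,  5.73499136e-06]), 'tcp_pos': array([ 123.65362763, -535.36758873,  230.56364727]), 'orientation': array([-3.14000066e+00, -2.26981182e-04,  2.26835188e-01]), 'contact_force': array([-0.70929243, -0.83742882, -0.23936988]), 'wrist_torque': array([ 0.04304616,  0.01034807, -0.0118414 ]), 'gripper_force': 0.0, 'opening': 0.9971885021091141}
```

View pics/scene0.png

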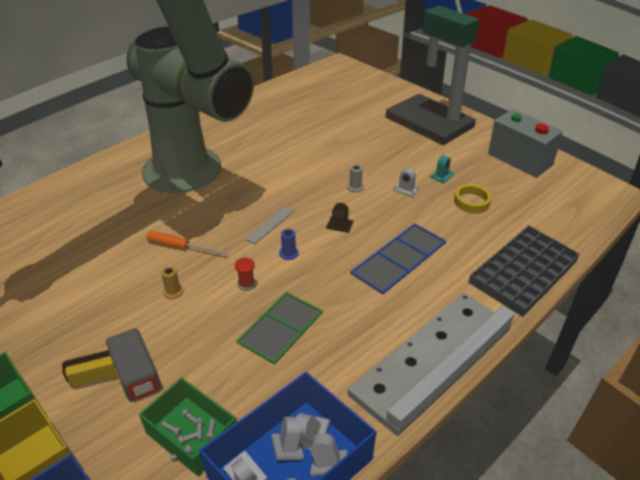

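View pics/side0.png

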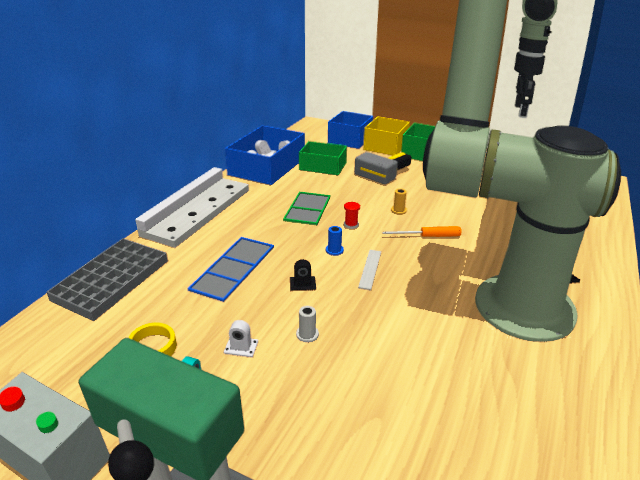

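Scene image (side image in brackets): silver bracket (407,181) [240,338], with the turquoise decoy at (442,168) and grey castings in the blue bin at (300,440). Black bracket (340,217) [302,275]. Steel bush (356,178) [307,323]. Brass bush (171,282) [399,201]. Red knob (245,273) [351,215]. Blue bush, to leave alone, (288,243). The yellow ring and the red and green buttons could also mislead. Next, enlarged crops to check these choices and read points.

```bash
python3 - <<'E'
import cv2
a=cv2.imread("pics/scene0.png")[150:370,140:460]; cv2.imwrite("pics/c1.png",cv2.resize(a,None,fx=2.5,fy=2.5,interpolation=cv2.INTER_CUBIC))
a=cv2.imread("pics/side0.png")[175:375,170:430]; cv2.imwrite("pics/c2.png",cv2.resize(a,None,fx=3,fy=3,interpolation=cv2.INTER_CUBIC))
E
```

```text
(no output)
```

View pics/c1.png

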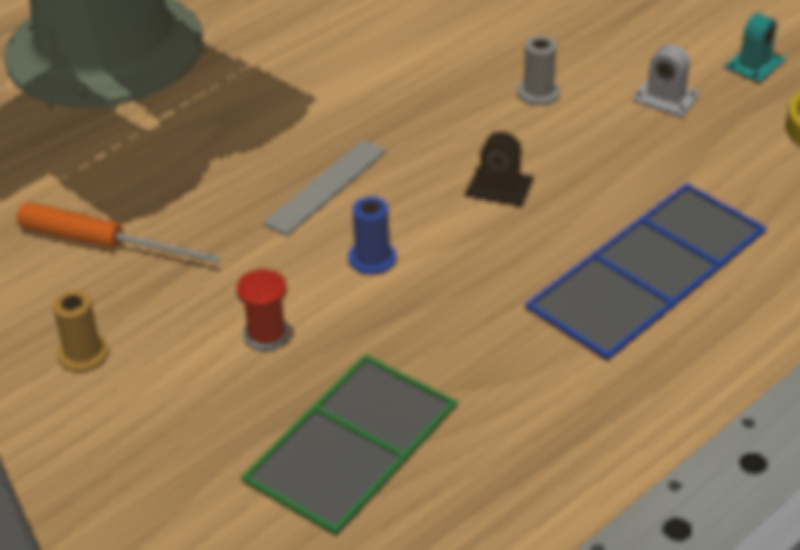

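View pics/c2.png

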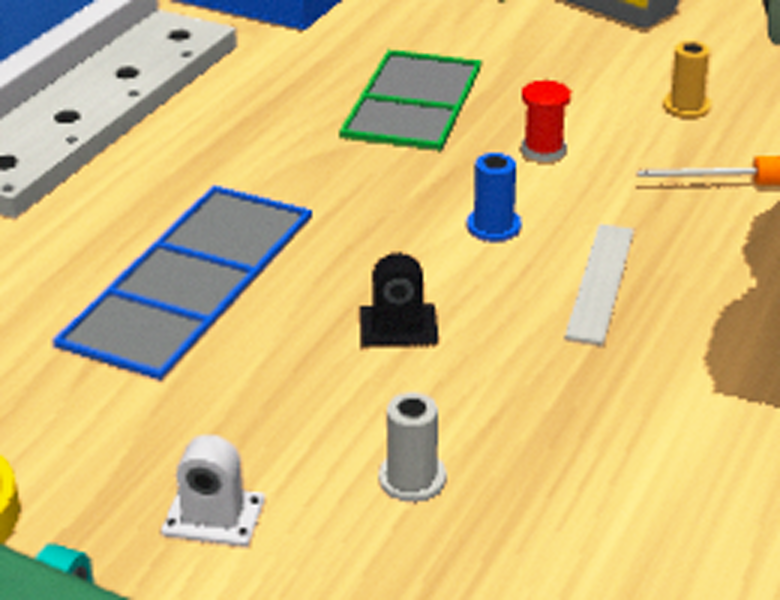

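The crops confirm the choice. Silver bracket c1 (668,80), with turquoise apart at (757,48); black bracket (500,170); steel bush bore (541,44); brass bore (72,302); red head (262,284). Both trays have their large pocket at the lower-left end. Now triangulating.

```bash
cat > h.py <<'E'
import numpy as np, cv2
from scipy.spatial.transform import Rotation as R
from bench import bot, solve_ik, imaging
def ray(cm,uv):
    K=cm["K"]; d=np.array([cm["k1"],0,0,0,0.])
    x,y=cv2.undistortPoints(np.array([[uv]],float),K,d,None,None,None)[0,0] if False else cv2.undistortPoints(np.array([[uv]],float),K,d)[0,0]
    Rm=R.from_euler("xyz",cm["rotation"]).as_matrix()
    v=Rm@np.array([x,-y,-1.]); return np.array(cm["position"]),v/np.linalg.norm(v)
def onz(cm,uv,z):
    p,v=ray(cm,uv); return p+v*(z-p[2])/v[2]
def tri(obs):
    A=np.zeros((3,3));b=np.zeros(3);L=[]
    for cm,uv in obs:
        p,v=ray(cm,uv); M=np.eye(3)-np.outer(v,v); A+=M;b+=M@p;L.append((M,p))
    X=np.linalg.solve(A,b); return X,max(np.linalg.norm(M@(X-p)) for M,p in L)
E
sed -i 's/ if False else .*$//; s/,None,None,None)\[0,0\]/)[0,0]/' h.py
python3 - <<'E'
from h import *
s,d=imaging.camera_model("scene"),imaging.camera_model("side")
c1=lambda u,v:(140+(u-.75)/2.5,150+(v-.75)/2.5)
c2=lambda u,v:(170+(u-1)/3,175+(v-1)/3)
P=dict(steel=((541,44),(413,407)),brass=((72,302),(692,47)),red=((262,284),(546,92)),blue=((370,207),(495,161)),
 silL=((636,99),(264,494)),silB=((686,114),(178,490)),silR=((697,95),(164,534)),
 blkL=((465,195),(435,307)),blkB=((522,206),(361,307)),blkR=((534,177),(361,347)),
 gT=((366,356),(443,149)),gR=((457,404),(340,135)),gB=((336,533),(390,51)),gL=((243,480),(481,62)),
 bT=((687,185),(162,378)),bR=((765,230),(56,343)),bB=((608,357),(216,188)),bL=((527,305),(311,212)))
X={}
for k,(a,b) in P.items():
    X[k],e=tri([(s,c1(*a)),(d,c2(*b))]); print(k,X[k].round(1),round(e,1))
for t in "gb":
    T,Rr,B,L=[X[t+c] for c in "TRBL"]
    y=(T+Rr-B-L)/2; x=(Rr+B-T-L)/2
    print(t,((T+Rr+B+L)/4).round(1),np.linalg.norm(y),np.linalg.norm(x),"yaw y",np.arctan2(y[1],y[0])-np.pi/2,"yaw x",np.arctan2(x[1],x[0]))
for c,z in ((100,6),):
    print("sil foot side", [onz(d,c2(*p),6).round(1) for p in ((164,534),(249,544),(264,494))],[onz(s,c1(*p),6).round(1) for p in P and ((636,99),(686,114),(697,95))])
    print("blk foot", [onz(d,c2(*p),6).round(1) for p in ((361,347),(437,345),(435,307),(361,307))],[onz(s,c1(*p),6).round(1) for p in ((465,195),(522,206),(534,177))])
E
```

```text
steel [376.7 273.   56.8] 0.3
brass [ 372.  -271.6   57.9] 0.6
red [ 458.8 -142.5   54.3] 1.0
blue [449.6 -16.1  57.7] 1.0
silL [453.5 333.1   0.5] 0.8
silB [504.3 352.9  -1. ] 0.5
silR [490.6 388.4  -2.4] 0.9
blkL [443.1 104.4  -1.3] 0.5
blkB [ 4.914e+02  1.303e+02 -1.000e-01] 0.3
blkR [469.2 170.4  -1.3] 0.9
gT [ 536.1 -100.8   -0.8] 0.1
gR [626.8 -82.9  -1.1] 0.7
gB [ 659.4 -239.4    1.1] 0.1
gL [ 572.1 -258.3    0.9] 0.2
bT [ 5.767e+02  2.653e+02 -3.000e-01] 0.1
bR [ 6.676e+02  2.675e+02 -4.000e-01] 0.3
bB [675.9  41.9   1. ] 0.1
bL [586.9  38.    1.2] 0.3
g [ 598.6 -170.4    0. ] 160.6723901777903 90.93142937089267 yaw y 0.21506115488432287 yaw x 0.20377219791912565
b [6.268e+02 1.532e+02 4.000e-01] 226.62055736261794 89.96886988949741 yaw y 0.0408089078769891 yaw x 0.03391552834617598
sil foot side [array([486. , 395.5,   6. ]), array([435.2, 378.8,   6. ]), array([449.6, 337.3,   6. ])] [array([458.8, 327.5,   6. ]), array([509.5, 344.7,   6. ]), array([496.7, 378. ,   6. ])]
blk foot [array([465.4, 179. ,   6. ]), array([418.4, 152.9,   6. ]), array([439.2, 113.4,   6. ]), array([487.7, 137.6,   6. ])] [array([448.9,  98. ,   6. ]), array([496. , 124.8,   6. ]), array([474.4, 163.3,   6. ])]
```

The two views agree within 1 mm; measured tops are about 57 mm, close to the text's 60. Moving now: hover near the brass bush and red knob, with wrist views from two places to check for bias.

```bash
python3 - <<'E'
from h import *
import json
cms=[]
for i,p in enumerate(([380,-225,250],[440,-185,250])):
    bot.move_ptp(p,[np.pi,0,0.2])
    bot.dwell(.2)
    cm=imaging.camera_model("wrist"); im=imaging.capture("wrist"); cv2.imwrite(f"pics/w{i}.png",im)
    cms.append({k:np.array(v).tolist() for k,v in cm.items()}); print(cm["position"],cm["rotation"],bot.get_state()["t"],bot.get_state()["tcp_pos"])
json.dump(cms,open("cms.json","w"))
E
```

```text
[ 448.10560429 -211.42118354  392.64963133] [-2.80466052e-01 -4.97384902e-04 -1.37315404e+00] 1.8417 [ 379.76102511 -225.67329779  249.89159083]
[ 507.67265098 -171.10387458  392.70354031] [-2.80717329e-01 -4.75007757e-04 -1.37293231e+00] 2.4833 [ 439.34450687 -185.55933338  250.02923147]
```

View pics/w0.png

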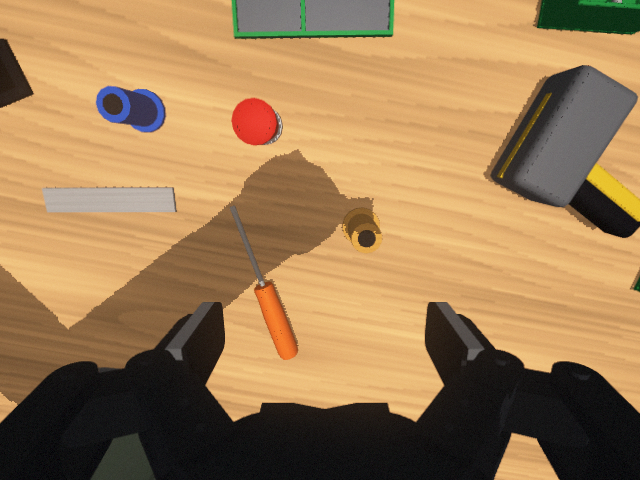

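View pics/w1.png

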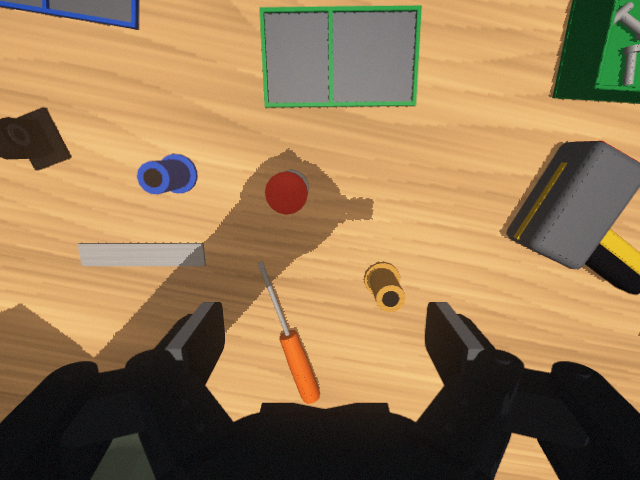

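Wrist views: brass bore at w0 (367,238) and w1 (391,298); red head (256,121) and (286,192). Green tray near corners at (235,38)/(394,37) and (266,107)/(417,105), far corners in w1 (262,8)/(420,6). Blue bush bore at (113,103)/(153,177). Triangulating these and comparing with the fixed cameras.

```bash
python3 - <<'E'
from h import *
import json
a,b=[{k:np.array(v) for k,v in c.items()} for c in json.load(open("cms.json"))]
for c in (a,b): c["k1"]=float(c["k1"])
for n,p,q in (("brass",(367,238),(391,298)),("red",(256,121),(286,192)),("blue",(113,103),(153,177)),("gT",(235,38),(266,107)),("gL",(394,37),(417,105))):
    X,e=tri([(a,p),(b,q)]); print(n,X.round(1),round(e,1))
for n,q,z in (("brass",(391,298),60),("red",(286,192),60),("gT",(266,107),7),("gL",(417,105),7),("gR",(262,8),7),("gB",(420,6),7)): print(n,onz(b,q,z).round(1))
E
```

```text
brass [ 371.2 -271.1   58.8] 0.1
red [ 459.6 -142.7   51.2] 0.8
blue [449.9 -15.2  61.1] 0.1
gT [ 537.1 -101.3    1.7] 0.4
gL [ 572.1 -260.9   -5.5] 0.4
brass [ 371.7 -270.8   60. ]
red [ 460.4 -142.7   60. ]
gT [ 537.  -102.6    7. ]
gL [ 570.3 -258.5    7. ]
gR [626.6 -84.8   7. ]
gB [ 659.  -237.1    7. ]
```

The wrist agrees with the fixed cameras within about 1 mm in x and y. Doing the brass bush first, with a wrist check after the pick.

```bash
cat >> h.py <<'E'
HZ=170
BLUE=(np.array([627,153.2]),.037); GREEN=(np.array([598.5,-170.4]),.21)
def choose(pos,yaw):
    q0=np.array(bot.get_state()["qpos"]); best=None
    for y in (yaw,yaw+np.pi,yaw-np.pi):
        q=solve_ik(pos,[np.pi,0,y])
        if q is not None and (best is None or abs(q-q0).max()<best[0]): best=(abs(q-q0).max(),y)
    return [np.pi,0,(best[1]+np.pi)%(2*np.pi)-np.pi]
def say(m): s=bot.get_state(); print(m,"t %.1f"%s["t"],s["tcp_pos"].round(1),"open %.3f gf %.1f"%(s["opening"],s["gripper_force"]),s["contact_force"].round(1))
def pick(x,y,yaw,z,opening,effort=60):
    o=choose([x,y,HZ],yaw); bot.grip(opening)
    bot.move_ptp([x,y,HZ],o); bot.movel([x,y,z+15],max_speed=200)
    if bot.movel([x,y,z],max_speed=60,threshold=8): say("TOUCH")
    bot.grip(0.0,effort); say("gripped")
    bot.movel([x,y,HZ],max_speed=180); say("lifted")
def place(tray,ty,z,opening):
    c,a=tray; p=c+ty*np.array([-np.sin(a),np.cos(a)])
    o=choose([*p,HZ],a+np.pi/2)
    bot.move_ptp([*p,HZ],o); bot.dwell(.2); bot.movel([*p,z+12],max_speed=180)
    t=bot.movel([*p,z+1],max_speed=30,threshold=5); say(f"down touch={t}")
    bot.grip(opening); bot.dwell(.1); bot.movel([*p,HZ],max_speed=200); say("released")
E
python3 - <<'E'
from h import *
pick(371.4,-271,-.6,13,.75)
E
```

```text
gripped t 5.1 [ 371.6 -271.    13.4] open 0.361 gf 59.2 [-0.8  0.5  4.6]
lifted t 6.1 [ 370.7 -270.4  169. ] open 0.361 gf 59.4 [ 0.4 -0.3 -3.2]
```

```bash
python3 - <<'E'
from h import *
place(BLUE,10,14.5,.62)
bot.move_ptp([560,100,300],[np.pi,0,0.037]); bot.dwell(.2)
cv2.imwrite("pics/w2.png",imaging.capture("wrist")); say("")
E
```

```text
down touch=True t 9.5 [627.2 163.3  16.4] open 0.359 gf 59.9 [ 0.2 -0.6  5.4]
released t 10.8 [625.8 163.  168.7] open 0.616 gf 0.0 [-0.1  0.6 -0.2]
 t 15.1 [560. 100. 300.] open 0.623 gf 0.0 [-0.2  1.5  0.3]
```

View pics/w2.png

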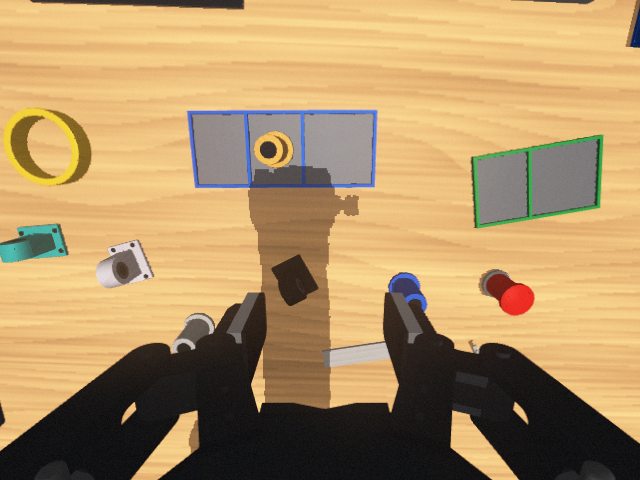

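Brass stands upright in the middle blue pocket at (275,148). Next the red knob, then the steel bush.

```bash
python3 - <<'E'
from h import *
pick(459.6,-142.6,-.3,9,.75,40)
if bot.get_state()["opening"]>.3:
    place(BLUE,78,10.5,.62)
    pick(376.8,273,.6,13,.75)
    if bot.get_state()["opening"]>.3: place(GREEN,44,14.5,.62)
E
```

```text
gripped t 19.5 [ 459.8 -142.8    9.4] open 0.436 gf 39.6 [-1.   0.5  4.5]
lifted t 20.6 [ 458.9 -142.2  169. ] open 0.434 gf 40.0 [-0.1  0.2 -0.3]
down touch=True t 23.6 [624.7 231.3  12.4] open 0.434 gf 40.1 [-0.4 -0.   4.2]
released t 25.0 [623.3 230.9 168.8] open 0.621 gf 0.0 [-0.5  0.   0.2]
gripped t 28.0 [376.8 273.4  13.4] open 0.360 gf 59.1 [-1.6  0.4  6. ]
lifted t 29.0 [376.  272.5 168.9] open 0.356 gf 59.5 [ 0.2  0.2 -3.1]
down touch=True t 32.2 [ 589.9 -127.6   16.5] open 0.360 gf 60.3 [-0.4  0.7  3.6]
released t 33.6 [ 588.5 -127.1  168.9] open 0.620 gf 0.0 [ 0.6 -0.9 -0.5]
```

The red knob was held at a 37 mm opening rather than 32, so perhaps by the head flare. Checking it before going on.

```bash
python3 - <<'E'
from h import *
a=imaging.capture("side")[175:375,170:430]; a=cv2.resize(a,None,fx=2,fy=2,interpolation=cv2.INTER_CUBIC)
b=imaging.capture("scene")[190:370,220:480]; b=cv2.resize(b,None,fx=1.08*2/2.16*1.0,fy=1.0)
cv2.imwrite("pics/c3.png",cv2.resize(imaging.capture("side")[175:375,170:430],None,fx=3,fy=3,interpolation=cv2.INTER_CUBIC))
E
```

```text
(no output)
```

View pics/c3.png

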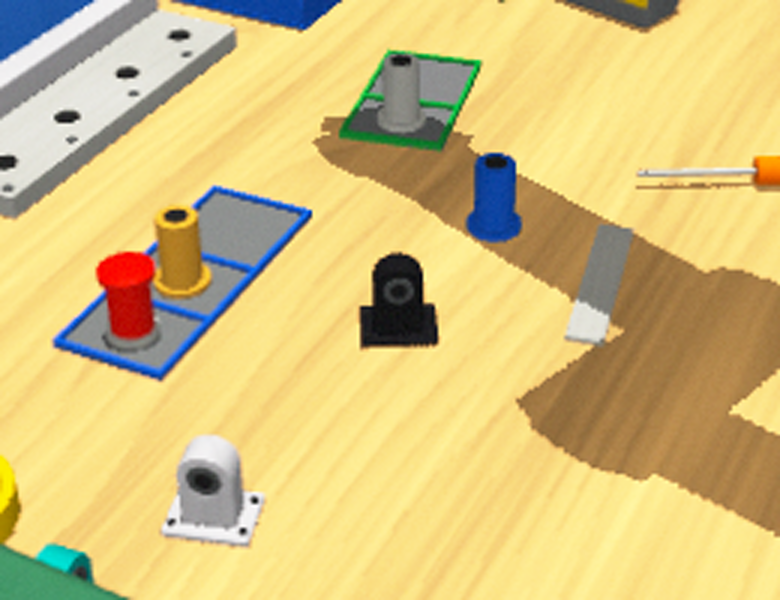

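Red knob (127,298), brass (180,250) and steel (403,90) stand upright, centred in their pockets. Next, both brackets.

```bash
python3 - <<'E'
from h import *
pick(456.3,137.3,.5,17,.6)
if bot.get_state()["opening"]>.15:
    place(GREEN,-34,18.5,.5)
    pick(472,361,.37,17,.6)
    if bot.get_state()["opening"]>.15: place(BLUE,-68,18.5,.5)
E
```

```text
gripped t 36.8 [456.7 137.3  17.3] open 0.246 gf 58.8 [ 0.4 -0.2  2.7]
lifted t 37.8 [455.4 137.2 169. ] open 0.249 gf 58.5 [ 0.1  0.2 -2.3]
down touch=True t 40.8 [ 606.2 -204.    20.4] open 0.253 gf 59.1 [-0.5  0.2  4.4]
released t 42.1 [ 604.8 -203.3  168.8] open 0.497 gf 0.0 [-0.5 -0.4 -0.4]
gripped t 46.0 [472.4 361.2  17.4] open 0.253 gf 56.9 [-0.7 -0.   2.7]
lifted t 47.0 [471.2 360.5 168.8] open 0.255 gf 56.8 [ 0.1 -0.1 -0.8]
down touch=True t 49.8 [630.1  85.3  20.4] open 0.257 gf 57.4 [-0.6  0.3  4.8]
released t 51.2 [628.7  85.2 168.8] open 0.503 gf 0.0 [-0.8 -0.4 -0.4]
```

```bash
python3 - <<'E'
from h import *
bot.move_ptp([400,-30,330],[np.pi,0,-0.1])
cv2.imwrite("pics/c4.png",cv2.resize(imaging.capture("scene")[180:380,200:460],None,fx=3,fy=3,interpolation=cv2.INTER_CUBIC))
cv2.imwrite("pics/c5.png",cv2.resize(imaging.capture("side")[175:375,170:430],None,fx=3,fy=3,interpolation=cv2.INTER_CUBIC))
E
```

```text
(no output)
```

View pics/c4.png

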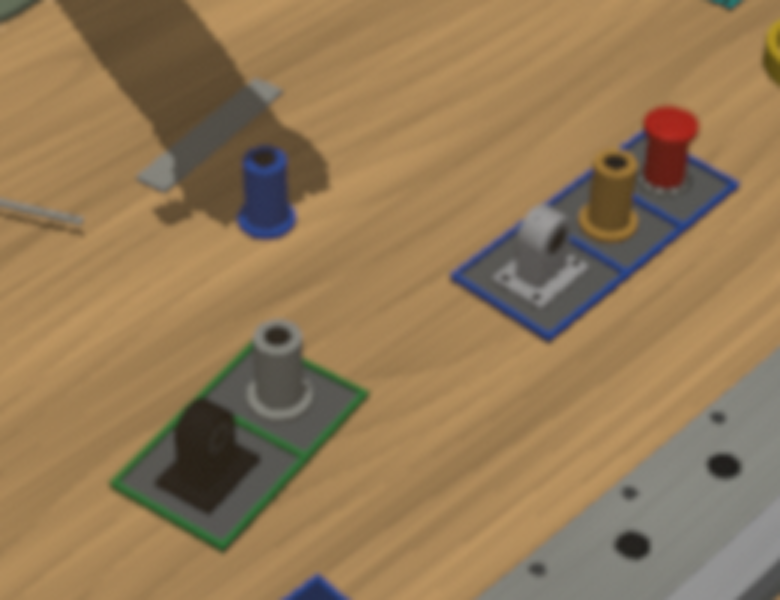

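View pics/c5.png

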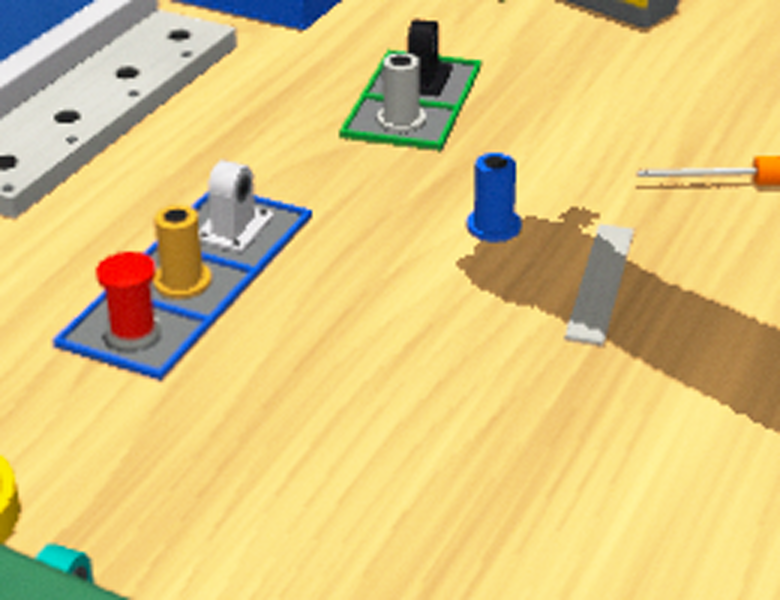

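All five parts are upright and centred. In c5 the bases sit within about 4 crop pixels of the pocket centres: brass (181,280), red (132,333), steel (401,118), silver (236,227). Black sits mid-pocket in c4 at (207,470). The blue bush hasn't moved and the arm is clear.

```bash
python3 -c "
from bench import bot
print(bot.sign_off())"
```

```text
the job is handed in; nothing more can be done
None
```

I made up both kits and handed the job in after about 53 s of the 131 s allowed: in the last pictures all five parts stood upright and centred in their pockets and the blue bush hadn't moved; I didn't re-check the scanner, but the arm never worked near it, and the sign-off returned no verdict.

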